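# Plug a repaired amplifier into the test jig and hold the transducer at its mark

### The job

Test the repaired amplifier: slide the loose grey module, socket end first, along the test jig's rail and under the rail's lips until it clicks fully home against the header, and let go of it. Then take the black knob of the sprung transducer slide and pull it out until the slide's pointer is exactly in line with the pointer of the index clamp on the scale, and keep holding it there: finish with the knob still in the gripper, because the slide springs back when released. Leave the index clamp where it is set and do not disturb the other things on the bench.

Things in the scene. Friction and masses are not known exactly. Their poses are not given: they have to be found in the camera images.
- jig_frame (a point): The test jig: a fixed aluminium plate 200 (x) x 240 (y) mm, its top 12 mm above the bench. This point is the plate's centre at bench height; x points away from the operator along rail and transducer, y left, z up. The module rail runs along x at y = -62 mm, the transducer slide along x at y = +52 mm.
- module_home (a point): Where the module's centre (module_center) lies when fully home; axes as the jig's, module nose towards +x. The metal rail floor is 27 mm below this point (15 mm above the bench). Two spring plungers in the rail's walls snap into the foot's notches here and centre it: pushing past them takes 3 to 10 N, pulling out about 10 N. The black header block is a solid stop 0.5 mm beyond home.
- rail_entry (a point): Where the module's centre lies when it stands on the open front part of the rail floor (66 mm wide), in line with the rail and clear of the lips: 104.5 mm towards the operator (-x of the jig) from module_home. It can be set down here from above, then pushed straight along +x.
- module_center (a point): Centre of the repaired module, 27 mm above its underside: upright grey housing 64 (x) x 36 (y) x 54 (z) mm on a slippery black foot 64 x 50 x 6 mm that stands out 7 mm on each long side, with a notch in each. +x is the nose, the socket end with rounded foot corners; the -x end has five screw terminals. Grip it across the 36 mm, above the foot. 110 to 220 g.
- knob_grip (a point): Centre of the black upright cylindrical pull knob on the transducer slide, 20 mm in diameter and 37 mm tall, 65 mm above the bench (the knob spans 45 to 82 mm; the slide's block below ends at 37 mm). Axes as the jig's; it is pulled along -x.
- slide (a joint): How far the transducer slide is pulled out, in m: 0 at rest, at most 0.055. A spring draws it back with about 3 N at rest and 7 N at 40 mm.
- pointer_tip (a point): Tip of the slide's steel pointer, which moves with the slide and points to the left (+y of the jig). Axes as the jig's.
- index_tip (a point): Tip of the pointer of the dark index clamp, a saddle 14 mm wide on the graduated scale bar left of the slide; it points right, at the slide's pointer. The mark is reached when pointer_tip and index_tip have the same x in the jig's axes, 20 to 42 mm from the rest position. Axes as the jig's. The clamp is stiff but must not be shifted.
- solder_spool: Bystander: small solder spool standing on the bench, 50 mm in diameter, 34 mm tall; origin under its centre.
- trim_driver: Bystander: fine screwdriver 118 mm long lying left of the jig.
- spare_relay: Bystander: light grey relay 36 x 28 x 38 mm standing left of the jig; smaller than the module and without a foot.
- cooler: Bystander: finned heatsink 30 x 40 x 22 mm on the right of the bench.
- cap_blue: Bystander: upright capacitor 25 mm in diameter, 40 mm tall, on the right of the bench.
- kapton: Bystander: flat roll of tape 60 x 65 x 10 mm on the left of the bench.
- rail_mouth (a point): Centre line of the rail, on its floor, where the walls with inward lips begin; they run from here 84 mm along +x to the header. Channel 53 mm wide between walls and 9 mm high under the lips; gap between the lips 43.5 mm; lip tops 27 mm above the bench. Flared cheeks 9 mm high lead in over the 40 mm before this point.
- module_nose (a point): Middle of the module's nose end, 32 mm ahead of module_center along the module's +x: the black socket at this end goes onto the header's brass blades.
- board: Bystander: populated relay circuit board, 141 (x) x 184 (y) x 86 mm tall, fixed, standing in the middle of the bench between the module and the jig: carry things over it.
Things that resemble listed ones, but are neither listed nor needed, are in the scene too. Leave any green or purple look-alike of the part that bears module_center alone.

How it is judged:
On the way, in this order (a step that is already met when the one before it is completed fails the run):
1. the module is home on its rail, held by the detent and let go, with the transducer slide still at rest (x of module_center in the frame of module_home above -0.002 m and distance between module_center and module_home below 0.004 m and x of module_nose in the frame of module_home above 0.029 m and angle between the x axis of module_center and the x axis of module_home, either way round below 0.06 rad and contact force between the fingers and module below 0.1 N and value of joint slide below 0.005 m), for 0.3 s.
2. the slide is drawn out so that its pointer is in line with the index pointer (x of pointer_tip in the frame of index_tip between -0.003 and 0.003 m and contact force between the fingers and slide above 1.5 N), for 0.5 s.
At the end, for the whole second after the job is handed in: The fingers hold the knob still (over 1.5 N on the slide), its pointer within 3 mm of the index pointer along the scale; the module is on the rail, nose to the header, within 2 mm of home along the rail and 4 mm overall, straight to 0.06 rad, not touched by the fingers (all of step 2 and velocity of joint slide between -0.01 and 0.01 m/s and x of module_center in the frame of module_home above -0.002 m and distance between module_center and module_home below 0.004 m and x of module_nose in the frame of module_home above 0.029 m and angle between the x axis of module_center and the x axis of module_home, either way round below 0.06 rad and contact force between the fingers and module below 0.1 N); the arm keeps its last pose, push and grip.
It fails at once if the index clamp is shifted by more than 3 mm (distance of index_tip from where it was at the start of the episode above 0.003 m).
It fails at once if another thing on the bench is moved by more than 30 mm (distance of any of solder_spool, trim_driver, spare_relay, cooler, cap_blue, kapton from where it was at the start of the episode above 0.03 m).
It also fails if it takes over 54 s, if anything falls off the work surface, if the arm or the gripper's body presses on something with over 40 N, if the wrist force passes 120 N, or if a joint passes its speed limit or range.

### The arm

A 6-joint arm with a two-finger parallel gripper is mounted at the origin on a cart in front of the work surface, level with it; the furniture and walls round the work are solid. World frame = base frame: x ahead of the robot, y to its left, z up, the work surface at z = 0. Lengths are in m, angles in rad, forces in N, time in s.
With the tool pointing down it reaches from about 0.3 to 0.85 m from the base axis. Payload 4.2 kg.
Tool frame: the origin (TCP) lies at the very end of the fingers, on their centre line; the grasp point (between the pads) lies 19 mm behind it (manip.grip_depth is the distance from the TCP to the grasp point, in m); z points along the fingers, y is the direction in which the jaws open and shut (so a half turn about z gives the same grasp; the last joint's range is limited). The gripper opens to 91 mm and grips with 3 to 60 N. Pads are 32 mm wide; open, the fingers measure 118 mm over their backs; the gripper's body (76 mm by 178 mm) begins 60 mm behind the grasp point.
Start: joints at [-1.348, 0.32, 1.565, -0, 1.257, -0.02], TCP at [0.138, -0.558, 0.214] pointing down, gripper open.
Joint ranges: [-3.11, 3.11], [-0.84, 2.01], [0.21, 2.61], [-1.34, 4.49], [0.05, 2.63], [-2.56, 2.56]. Speed limits (rad/s): [2.57, 2.57, 3.14, 3.14, 3.14, 3.14].

### API

Orientations are given as [roll, pitch, yaw] about the fixed x, y, z axes, in that order (R = Rz(yaw) Ry(pitch) Rx(roll)).
In Python, from cell import manip gives the robot as it stands. The module is installed in compiled form; this text tells all that it offers.
- The arm moves only by the tool play_rows, never from a script. Its argument "rows" is a list of rows, each a list of 5 numbers: the opening, from 0 (shut) to 1 (fully open), then the shift along the world's x, y, z each as a share of 30 cm, from -1 to 1, then the turn about the world's z as a share of pi rad, from -1 to 1. A call has 1 to 5 rows; each row is the pose to reach, as a shift and turn from the pose measured when the call began, turning the shorter way round; what a row does not reach only later rows make up. A row lasts 1/10 s, in which the tool goes at most 50 mm and 8.59 degrees, less where a joint would pass 70% of its speed; a pose out of reach is approached as far as the arm can. A call with a number of a shift or a turn outside -1 to 1 is refused whole. A call with a gripper value outside its range is refused whole. The fingers move at their own pace and stop on an object; the grip force is fixed at half the most. Time passes only in rows, so rows that repeat a pose let the fingers close. It gives the time, the measured TCP pose, the force and the opening at its end, in the units of the state.
- manip.get_obs(): the state, without advancing time (a new reading comes with each control period).
- manip.capture(name): name is "scene" or "top"; returns a dict with "color" (480x640x3 uint8, red, green, blue), "fx", "fy", "cx", "cy" (pixels), "distortion" ([k1, k2, p1, p2, k3] as OpenCV has them; the pictures are not rectified), "position" and "attitude" of the camera in the world. Camera axes: x right, y up, looking along -z (the intrinsics and any distortion apply to the point x, -y, -z); pixel columns grow to the right and rows downward; lengths in m; the calibration is good to about 2 mm. A picture is of the moment at which its call begins. There is no depth.
- manip.sign_off(): hands the job in, once; it reports no verdict.
Trained networks look in the newest picture that a camera, given by its name, has taken for a name from the list of things; names that differ only in an ending like _2 or _b are one class to them, and where a whole thing is asked for, a point or a joint stands for the part that bears it (a point fixed in the world has none). Each returns a list of dicts, best first, with "p" (0 to 1); they miss things now and then, are a little off and sometimes report something else, mostly with a low value. They report only what shows in the picture. A call takes as long as a camera call. They do not tell look-alikes from the thing itself.
- manip.boxes_of(camera, query): "location" ([column, row] in pixels, amid what is visible of it).
The state is a dict: "t": time; "joint_pos": joint angles; "qvel": joint speeds; "joint_efforts": joint torques, N m; "tcp_pos": TCP position; "tcp_rot": TCP orientation; "contact_force": force on the tool from outside, world axes, zero at the start; "wrist_torque": the same for the moment, N m; "gripper_width": opening from 0.0 (shut) to 1.0 (fully open).
Only numpy, scipy, OpenCV 4.12 (cv2) and the standard library are available. Lean on these libraries where they do the work, as an engineer would, in place of code of your own. Each camera call takes 0.05 s, during which the arm holds its last target.

## Working session

There is one attempt and no reset: what is moved stays moved. The work goes in short steps, Python scripts to look and compute and a tool call to move; the robot and the scene stay as the last step left them, time stands still between calls to the robot, and variables do not carry over. Pictures are saved under pics/ and viewed, and the job is handed in when it is done.

Besides the shell and the picture viewer there is one more tool, called after ">>>" by a JSON object that holds its "op" and its "data", one argument or row to a line. play_rows: Moves the arm, as the interface text tells. Shift numbers are shares of 30 cm and turn numbers shares of pi rad, none past 1 either way. Its arguments: {"type":"object","properties":{"rows":{"type":"array","items":{"type":"array","items":{"type":"number","minimum":-1,"maximum":1}}}},"required":["rows"]}

```bash
mkdir -p pics; cat > h.py <<'E'
import numpy as np, cv2
from cell import manip
from scipy.spatial.transform import Rotation as R
import pickle
def cap(n,f):
    c=manip.capture(n); cv2.imwrite('pics/'+f,c['color'][:,:,::-1]); pickle.dump(c,open('pics/%s.pkl'%n,'wb')); return c
def rot(c):
    a=np.array(c['attitude'],float)
    if a.shape==(3,3): return a
    if a.size==4: return R.from_quat(a).as_matrix()
    return R.from_euler('xyz',a).as_matrix()
def pix2w(c,uv,z):
    K=np.array([[c['fx'],0,c['cx']],[0,c['fy'],c['cy']],[0,0,1]],float)
    p=cv2.undistortPoints(np.array([[uv]],float),K,np.array(c['distortion'],float))[0,0]
    d=rot(c)@np.array([p[0],-p[1],-1]); o=np.array(c['position'],float)
    return o+d*(z-o[2])/d[2]
def w2pix(c,P):
    K=np.array([[c['fx'],0,c['cx']],[0,c['fy'],c['cy']],[0,0,1]],float)
    q=rot(c).T@(np.array(P,float)-np.array(c['position'],float)); q=np.array([[q[0],-q[1],-q[2]]])
    return cv2.projectPoints(q,np.zeros(3),np.zeros(3),K,np.array(c['distortion'],float))[0][0,0]
E
python3 - <<'E'
from h import *
for n in ['scene','top']:
    c=cap(n,n+'0.png'); print(n,{k:c[k] for k in c if k!='color'})
    for q in ['jig_frame','module_center','knob_grip','pointer_tip','index_tip','rail_mouth','module_home','module_nose','rail_entry','board','solder_spool','spare_relay']:
        try: print(q,[(np.round(b['location']),round(b['p'],2)) for b in manip.boxes_of(n,q)])
        except Exception as e: print(q,e)
print(manip.get_obs(),manip.grip_depth)
E
```

```text
scene {'fx': 479.4508922584639, 'fy': 479.4508922584639, 'cx': 321.85518164366255, 'cy': 244.87210454115274, 'distortion': array([-0.017453,  0.      ,  0.      ,  0.      ,  0.      ]), 'position': array([-0.4429435 ,  0.55555181,  0.83857834]), 'attitude': array([ 0.9458836 ,  0.00833166, -2.08665945])}
jig_frame [(array([232., 299.]), 0.9)]
module_center [(array([369., 217.]), 0.84), (array([391., 230.]), 0.81), (array([393., 253.]), 0.73), (array([418., 201.]), 0.44)]
knob_grip [(array([211., 299.]), 0.53)]
pointer_tip [(array([211., 299.]), 0.78)]
index_tip []
rail_mouth [(array([231., 300.]), 0.55)]
module_home [(array([230., 296.]), 0.65)]
module_nose [(array([390., 230.]), 0.74), (array([369., 216.]), 0.74), (array([391., 256.]), 0.69), (array([415., 196.]), 0.48)]
rail_entry [(array([231., 296.]), 0.96)]
board [(array([329., 246.]), 0.78)]
solder_spool []
spare_relay [(array([170., 300.]), 0.6)]
top {'fx': 526.3805658037177, 'fy': 526.3805658037177, 'cx': 314.1520486008058, 'cy': 239.62154829613118, 'distortion': array([-0.00674873,  0.        ,  0.        ,  0.        ,  0.
[... 943 characters left out ...]
[171., 219.]), 0.51)]
{'t': 1.3, 'joint_pos': array([-1.34799303e+00,  3.19621079e-01,  1.56447724e+00, -9.03962673e-06,
        1.25738423e+00, -2.00047968e-02]), 'qvel': array([-0.00030448,  0.00137537,  0.00049827, -0.00019528,  0.00247015,
       -0.00026424]), 'joint_efforts': array([ 1.94001070e-03, -4.12348974e+01, -2.32225835e+01,  7.28538260e-02,
        3.77766928e-02,  1.50697485e-05]), 'tcp_pos': array([ 0.13824956, -0.55816741,  0.21397268]), 'tcp_rot': array([3.14148274e+00, 1.08004956e-05, 2.42810878e-01]), 'contact_force': array([ 0.67952462,  0.27320051, -0.96962983]), 'wrist_torque': array([-0.02902769, -0.02591377,  0.06709652]), 'gripper_width': 1.0019262350697717} 0.0188
```

View pictures.

View pics/top0.png

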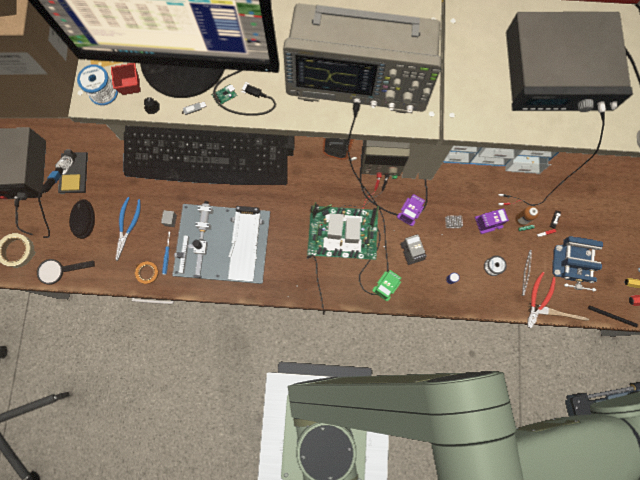

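View pics/scene0.png

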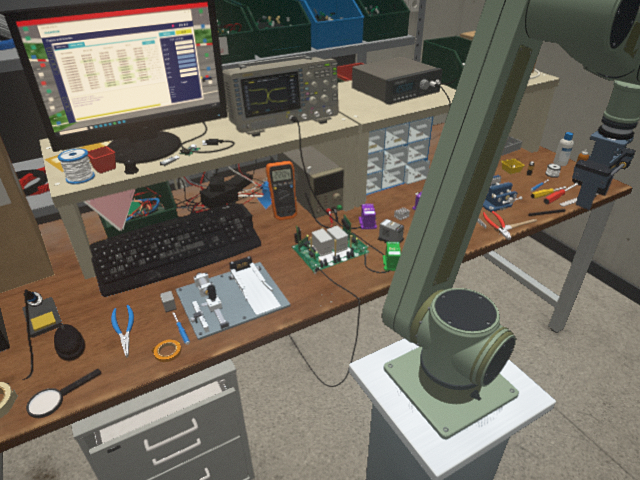

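```bash
python3 - <<'E'
import cv2
t=cv2.imread('pics/top0.png'); s=cv2.imread('pics/scene0.png')
cv2.imwrite('pics/t_mod.png',cv2.resize(t[170:320,370:530],None,fx=5,fy=4 if 0 else 5,interpolation=cv2.INTER_CUBIC)[:, :][:600] if 0 else cv2.resize(t[180:300,370:530],(800,600),interpolation=cv2.INTER_CUBIC))
cv2.imwrite('pics/t_jig.png',cv2.resize(t[185:305,150:310],(800,600),interpolation=cv2.INTER_CUBIC))
cv2.imwrite('pics/s_mod.png',cv2.resize(s[170:290,330:490],(800,600),interpolation=cv2.INTER_CUBIC))
cv2.imwrite('pics/s_jig.png',cv2.resize(s[235:370,140:320],(800,600),interpolation=cv2.INTER_CUBIC))
E
```

```text
(no output)
```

View pics/t_mod.png

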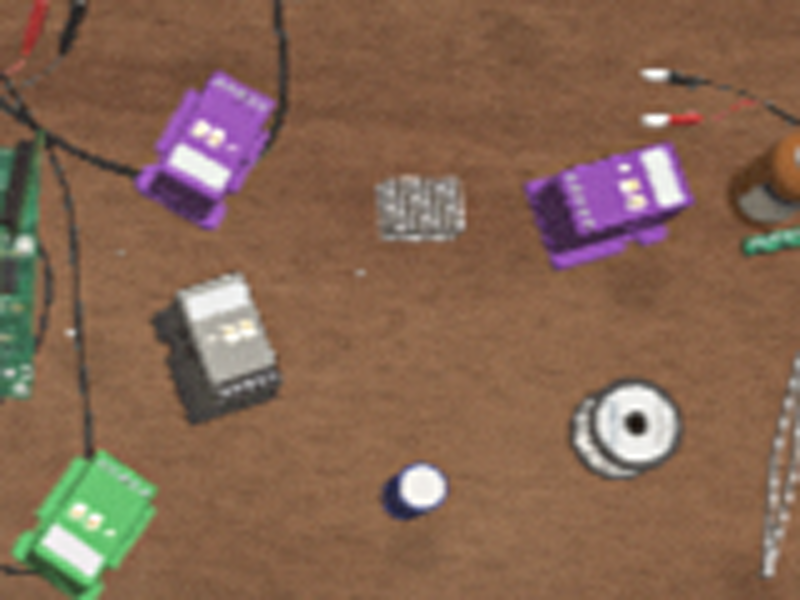

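View pics/t_jig.png

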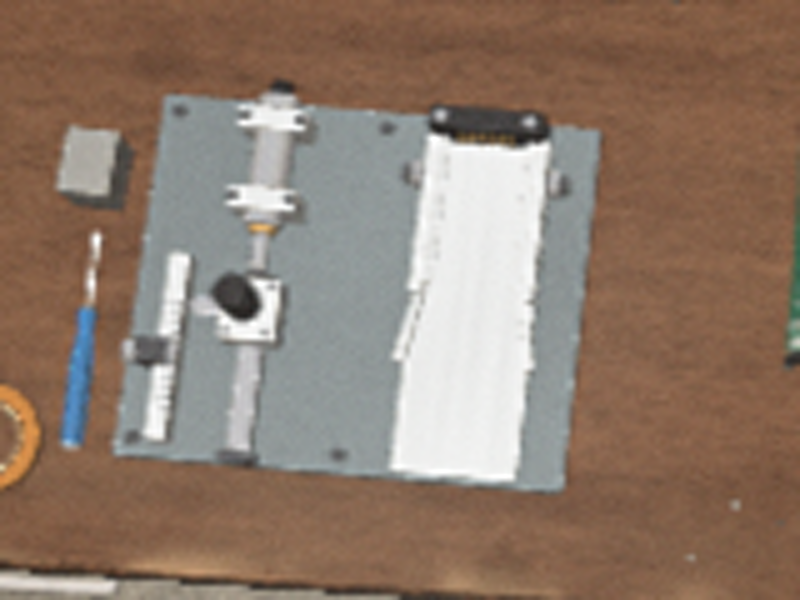

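View pics/s_jig.png

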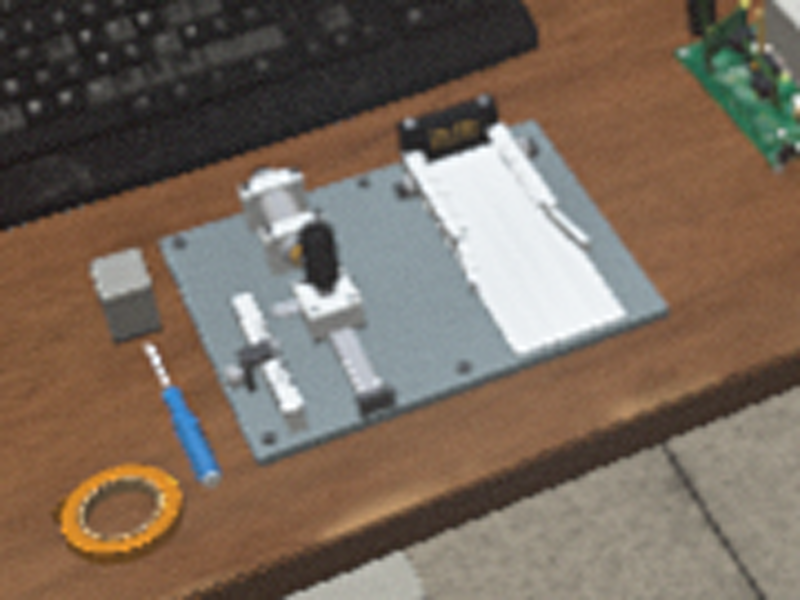

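View pics/s_mod.png

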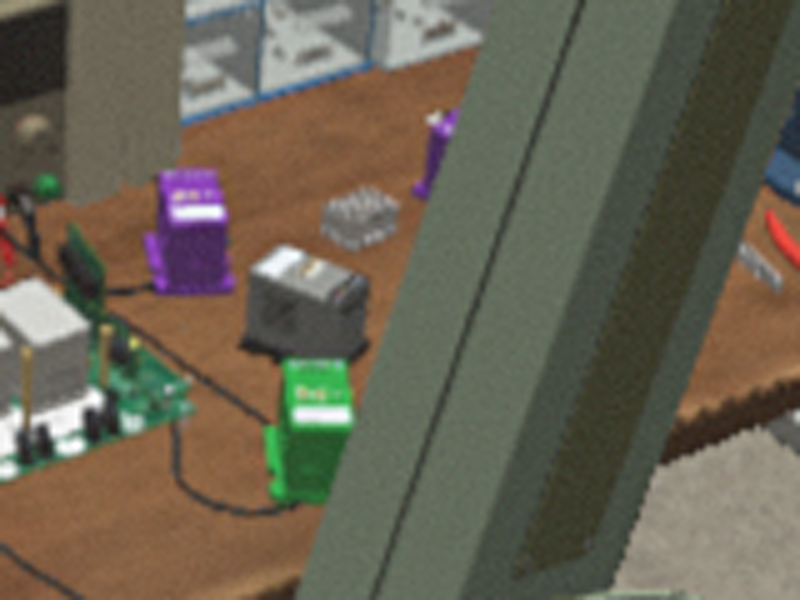

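```bash
cat >> h.py <<'E'
def tc(u,v): return ((u+.5)/5-.5+150,(v+.5)/5-.5+185)
def sc(u,v): return ((u+.5)*.225-.5+140,(v+.5)*.225-.5+235)
def tm(u,v): return ((u+.5)/5-.5+370,(v+.5)/5-.5+180)
def load(n): return pickle.load(open('pics/%s.pkl'%n,'rb'))
E
python3 - <<'E'
from h import *
t=load('top'); s=load('scene')
A=[pix2w(t,tc(*p),.012) for p in [(165,95),(600,130),(565,490),(115,455)]]
B=[pix2w(s,sc(*p),.012) for p in [(160,240),(530,122),(667,312),(262,462)]]
for X in (A,B):
    X=np.array(X); print(np.round(X,4)); print('c',X.mean(0), [round(np.linalg.norm(X[i]-X[(i+1)%4]),4) for i in range(4)])
    for i in range(4):
        d=X[(i+1)%4]-X[i]; print(np.degrees(np.arctan2(d[1],d[0])))
for n,p,z in [('knobtop',(238,290),.082),('knobhi',(240,285),.082)]: print(n,pix2w(t,tc(*p),z))
print('module top corners',[np.round(pix2w(t,tm(*p),.054),4) for p in [(178,292),(238,275),(278,370),(218,395)]])
print('board', w2pix(t,(0.5,0,0)))
E
```

```text
[[0.5795 0.426  0.012 ]
 [0.5754 0.1868 0.012 ]
 [0.3776 0.1884 0.012 ]
 [0.3802 0.4284 0.012 ]]
c [0.47815268 0.30740581 0.012     ] [np.float64(0.2392), np.float64(0.1978), np.float64(0.24), np.float64(0.1993)]
-90.98532539699443
179.54271200917222
89.36770347841045
-0.6892513827841606
[[0.5798 0.4257 0.012 ]
 [0.5745 0.1902 0.012 ]
 [0.3739 0.1933 0.012 ]
 [0.3773 0.4284 0.012 ]]
c [0.47638637 0.30940222 0.012     ] [np.float64(0.2356), np.float64(0.2007), np.float64(0.2352), np.float64(0.2025)]
-91.2793643554863
179.12811002870347
89.15010424433123
-0.7548791110526508
knobtop [0.45959745 0.35626076 0.082     ]
knobhi [0.46226329 0.35554137 0.082     ]
module top corners [array([ 0.5134, -0.177 ,  0.054 ]), array([ 0.5245, -0.208 ,  0.054 ]), array([ 0.4754, -0.2299,  0.054 ]), array([ 0.4602, -0.1993,  0.054 ])]
board [336.33932982 242.96923309]
```

```bash
cat >> h.py <<'E'
from scipy.optimize import least_squares
from scipy.ndimage import map_coordinates
def edges(c,chan,segs,pose,z,rng=3.0,n=25):
    """segs: local (x,y) pairs; returns local pts, pixel found"""
    im=chan; out=[]
    for (a,b) in segs:
        a=np.array(a,float);b=np.array(b,float)
        for f in np.linspace(.08,.92,n):
            l=a+(b-a)*f
            W=lambda l:np.r_[np.array(pose[:2])+np.array([[np.cos(pose[2]),-np.sin(pose[2])],[np.sin(pose[2]),np.cos(pose[2])]])@l,z]
            p=w2pix(c,W(l)); q=w2pix(c,W(l+(b-a)*.02)); d=(q-p)/np.linalg.norm(q-p); nn=np.array([-d[1],d[0]])
            s=np.arange(-rng,rng+.01,.25); P=p+s[:,None]*nn
            v=map_coordinates(im,[P[:,1],P[:,0]],order=1)
            g=np.abs(np.gradient(v)); 
            if g.max()<2.0: continue
            w=g**2*(g>.5*g.max())
            out.append((l,p+nn*(w@s)/w.sum(),nn))
    return out
def fit(views,pose,it=6,rng=4.):
    """views: (cam, chan, segs, z)"""
    pose=np.array(pose,float)
    for k in range(it):
        E=[(c,z,e) for c,ch,sg,z in views for e in edges(c,ch,sg,pose,z,rng if k<3 else 2.)]
        def r(p):
            o=[]
            Rm=np.array([[np.cos(p[2]),-np.sin(p[2])],[np.sin(p[2]),np.cos(p[2])]])
            for c,z,(l,q,nn) in E: o.append((w2pix(c,np.r_[p[:2]+Rm@l,z])-q)@nn)
            return np.array(o)
        s=least_squares(r,pose,loss='soft_l1',f_scale=.4,x_scale=[.01,.01,.05]); pose=s.x
    return pose,np.sqrt(np.median(r(pose)**2)),len(E)
def rect(lx,ly): 
    return [((lx,ly),(lx,-ly)),((lx,-ly),(-lx,-ly)),((-lx,-ly),(-lx,ly)),((-lx,ly),(lx,ly))]
def sat(c): 
    im=c['color'].astype(float); return cv2.GaussianBlur(im[:,:,0]-im[:,:,2],(0,0),.7)
def gray(c): return cv2.GaussianBlur(c['color'].astype(float).mean(2),(0,0),.7)
E
python3 - <<'E'
from h import *
t=load('top'); s=load('scene')
S=rect(.1,.12)
p0=[.477,.308,-.014]
vt=(t,sat(t),S,.012); vs=(s,sat(s),S,.012)
for v in ([vt],[vs],[vt,vs]):
    p,e,n=fit(v,p0); print(p,np.degrees(p[2]),e,n)
M=rect(.032,.018)
m0=[.493,-.203,np.arctan2(.0308,.0536)]
m0[2]=np.arctan2(22,50)
for nm,v in (('t',[(t,gray(t),M,.054)]),('tr',[(t,sat(t),M,.054)]),('s',[(s,gray(s),M,.054)])):
    p,e,n=fit(v,m0); print(nm,p,np.degrees(p[2]),e,n)
E
```

```text
[ 0.47799976  0.30803309 -0.01893476] -1.084881948300009 0.2036873716818114 99
[ 0.473374    0.30943178 -0.01842111] -1.0554516277725656 0.24091018434825615 92
[ 0.47754406  0.30872229 -0.01968893] -1.1280928257083427 0.3348490232353742 190
t [ 0.49148703 -0.20443393  0.38391039] 21.996444930400994 0.643728908030351 99
tr [ 0.48984838 -0.205434    0.39321618] 22.529627380517802 0.5708229483091919 76
s [ 0.49159032 -0.20475235  0.31582252] 18.095297667207266 0.25076240385026666 98
```

```bash
python3 - <<'E'
from h import *
t=load('top'); s=load('scene')
F,Rr,N,L=rect(.1,.12)  # +x, -y, -x, +y
vt=[(t,sat(t),[F,L],.012),(t,sat(t),[N,Rr],.0)]; vs=[(s,sat(s),[F,Rr],.012),(s,sat(s),[N,L],.0)]
p0=[.477,.308,-.014]
for v in (vt,vs,vt+vs):
    p,e,n=fit(v,p0); print(p,np.degrees(p[2]),e,n)
    for c,ch,sg,z in v:
        for g in sg:
            E=edges(c,ch,[g],p,z,2.5)
            W=lambda l:np.r_[p[:2]+R.from_euler('z',p[2]).as_matrix()[:2,:2]@l,z]
            r=[(q-w2pix(c,W(l)))@nn for l,q,nn in E]; print('  ',g,np.round(np.median(r),2),np.round(np.std(r),2),len(r))
# overlay of jig model in the crops
p,e,n=fit(vt,p0)
Rz=R.from_euler('z',p[2]).as_matrix()
J=lambda x,y,z:Rz@np.array([x,y,z])+np.r_[p[:2],0]
for c,(u0,v0,u1,v1),k,nm in [(t,(150,185,310,305),5,'t'),(s,(140,235,320,370),800/180,'s')]:
    im=cv2.resize(c['color'][v0:v1,u0:u1,::-1],None,fx=k,fy=k,interpolation=cv2.INTER_CUBIC)
    def pl(P,col,cl=True):
        q=[((w2pix(c,J(*a))-(u0,v0)+.5)*k-.5).round().astype(int) for a in P]
        cv2.polylines(im,[np.array(q)],cl,col,1)
    pl([(.1,.12,.012),(.1,-.12,.012),(-.1,-.12,.012),(-.1,.12,.012)],(0,0,255))
    pl([(-.1,-.062+.033,.015),(.09,-.062+.033,.015)],(255,0,0),False); pl([(-.1,-.062-.033,.015),(.09,-.062-.033,.015)],(255,0,0),False)
    pl([(-.1,-.062,.015),(.1,-.062,.015)],(0,255,0),False)
    pl([(-.1,.052,.037),(.1,.052,.037)],(0,255,0),False)
    for y in (.02175,-.02175): pl([(-.1,-.062+y,.027),(.1,-.062+y,.027)],(0,255,255),False)
    cv2.imwrite('pics/ov_%s.png'%nm,im)
E
```

```text
[ 0.47896386  0.30874676 -0.01818865] -1.0421331180939237 0.10212346025213177 98
   ((0.1, 0.12), (0.1, -0.12)) 0.18 0.95 23
   ((-0.1, 0.12), (0.1, 0.12)) 0.07 0.29 25
   ((-0.1, -0.12), (-0.1, 0.12)) -0.02 0.09 25
   ((0.1, -0.12), (-0.1, -0.12)) 0.06 0.08 25
[ 0.48361544  0.3082966  -0.01753234] -1.00452917884391 0.1810958237048884 93
   ((0.1, 0.12), (0.1, -0.12)) 0.96 0.36 18
   ((0.1, -0.12), (-0.1, -0.12)) 0.11 0.07 25
   ((-0.1, -0.12), (-0.1, 0.12)) 0.25 0.08 25
   ((-0.1, 0.12), (0.1, 0.12)) 0.11 0.08 25
[ 0.47974586  0.30854526 -0.01734781] -0.9939560820946889 0.19330506673947476 191
   ((0.1, 0.12), (0.1, -0.12)) 0.49 1.0 23
   ((-0.1, 0.12), (0.1, 0.12)) 0.03 0.3 25
   ((-0.1, -0.12), (-0.1, 0.12)) -0.33 0.11 25
   ((0.1, -0.12), (-0.1, -0.12)) 0.15 0.08 25
   ((0.1, 0.12), (0.1, -0.12)) 0.07 0.25 18
   ((0.1, -0.12), (-0.1, -0.12)) 0.06 0.09 25
   ((-0.1, -0.12), (-0.1, 0.12)) 1.39 0.07 25
   ((-0.1, 0.12), (0.1, 0.12)) 0.18 0.08 25
```

View pics/ov_t.png

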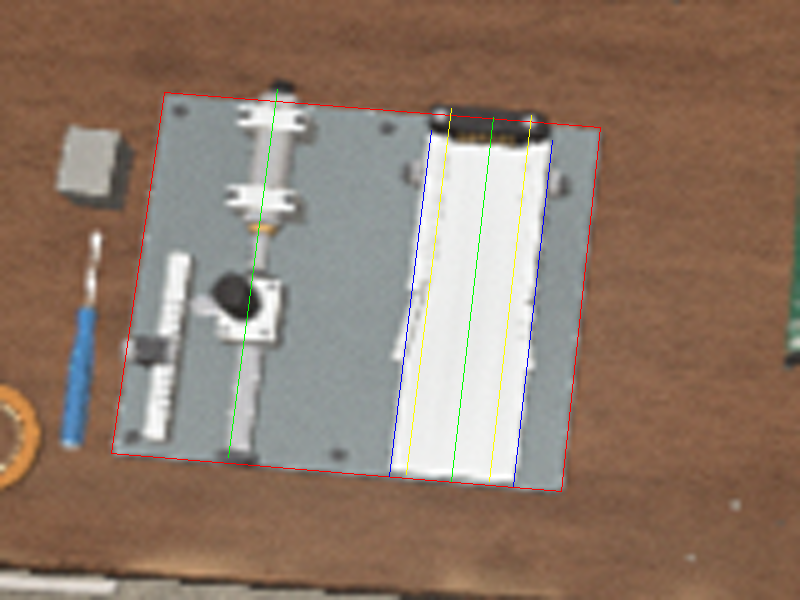

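View pics/ov_s.png

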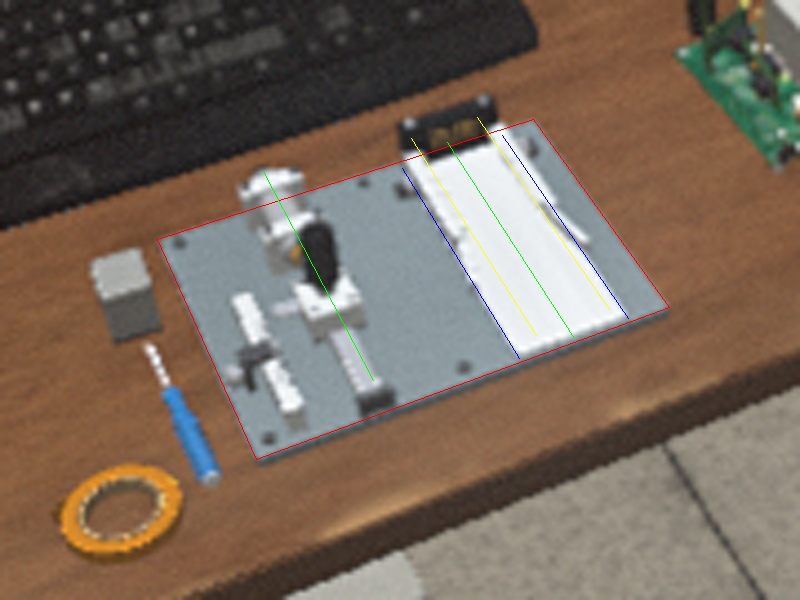

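```bash
python3 - <<'E'
from h import *
t=load('top'); s=load('scene')
p=[.4785,.3087,-.018]
def inj(c,uv,z):
    w=pix2w(c,uv,z); return np.round(R.from_euler('z',-p[2]).apply(w-np.r_[p[:2],0]),4)
for nm,q,z in [('cheek start',(398,358),.024),('cheek end/mouth',(428,283),.024),('floor near',(455,476),.015),('hdr face at lip',(490,145),.027),('R cheek start',(530,368),.024),('R cheek end',(537,300),.024),('knob',(238,289),.082),('pointer tip',(195,303),.03),('clamp center',(152,349),.035)]: print(nm,inj(t,tc(*q),z))
for nm,q,z in [('cheek start',(588,243),.024),('mouth',(548,205),.024),('floor near',(572,337),.015),('hdr base',(460,152),.027),('knob top',(318,228),.082),('pointer tip',(275,308),.03),('clamp',(258,353),.035),('cheek L',(474,290),.024)]: print('s',nm,inj(s,sc(*q),z))
# crops of pointer area
for c,(u0,v0,u1,v1),nm in [(t,(165,225,225,270),'t'),(s,(180,275,240,320),'s')]:
    cv2.imwrite('pics/ptr_%s.png'%nm,cv2.resize(c['color'][v0:v1,u0:u1,::-1],(800,600),interpolation=cv2.INTER_CUBIC))
# module overlays
for c,(u0,v0,u1,v1),nm,mp in [(t,(380,210,460,270),'t',(.4915,-.2044,.384)),(s,(360,200,440,260),'s',(.4915,-.2044,.35))]:
    k=10; im=cv2.resize(c['color'][v0:v1,u0:u1,::-1],None,fx=k,fy=k,interpolation=cv2.INTER_CUBIC)
    Rz=R.from_euler('z',mp[2]).as_matrix()
    for lx,ly,z,col in [(.032,.018,.054,(0,0,255)),(.032,.025,.006,(0,255,255)),(.032,.025,.0,(255,255,0))]:
        q=[((w2pix(c,Rz@np.array([a*lx,b*ly,z])+np.r_[mp[:2],0])-(u0,v0)+.5)*k-.5).round().astype(int) for a,b in [(1,1),(1,-1),(-1,-1),(-1,1)]]
        cv2.polylines(im,[np.array(q)],True,col,1)
    cv2.imwrite('pics/mo_%s.png'%nm,im)
E
```

```text
cheek start [-0.0378 -0.0278  0.024 ]
cheek end/mouth [ 0.0039 -0.0389  0.024 ]
floor near [-0.0967 -0.0638  0.015 ]
hdr face at lip [ 0.0817 -0.0637  0.027 ]
R cheek start [-0.0373 -0.0981  0.024 ]
R cheek end [-0.0004 -0.0978  0.024 ]
knob [-0.0192  0.0473  0.082 ]
pointer tip [-0.0185  0.082   0.03  ]
clamp center [-0.0459  0.0999  0.035 ]
s cheek start [-0.0395 -0.0972  0.024 ]
s mouth [ 0.0035 -0.0902  0.024 ]
s floor near [-0.0982 -0.061   0.015 ]
s hdr base [ 0.0727 -0.0616  0.027 ]
s knob top [-0.0197  0.0499  0.082 ]
s pointer tip [-0.0117  0.0799  0.03  ]
s clamp [-0.0476  0.0995  0.035 ]
s cheek L [-0.0452 -0.0245  0.024 ]
```

View pics/mo_t.png

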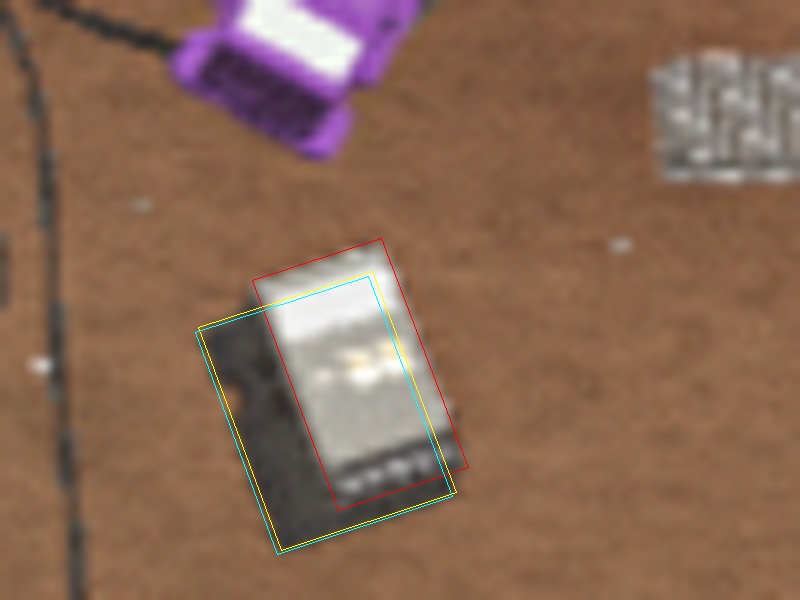

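View pics/mo_s.png

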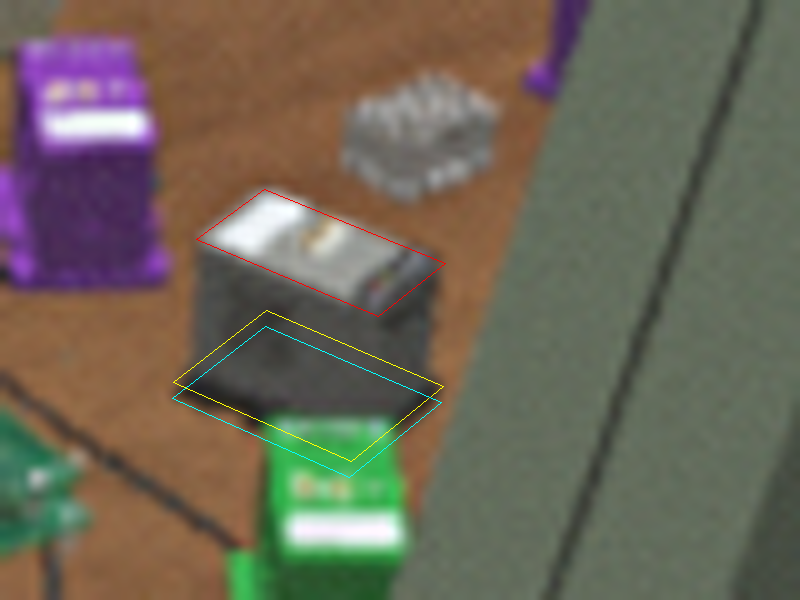

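View pics/ptr_t.png

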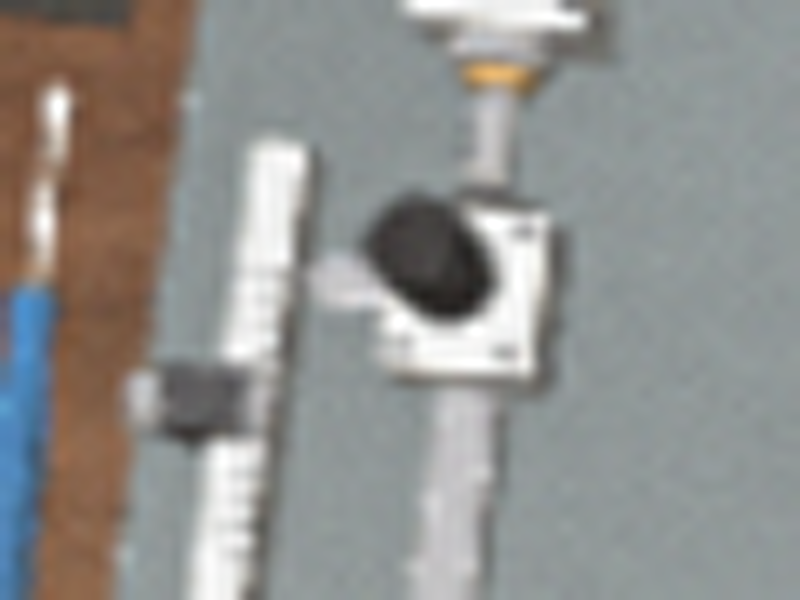

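View pics/ptr_s.png

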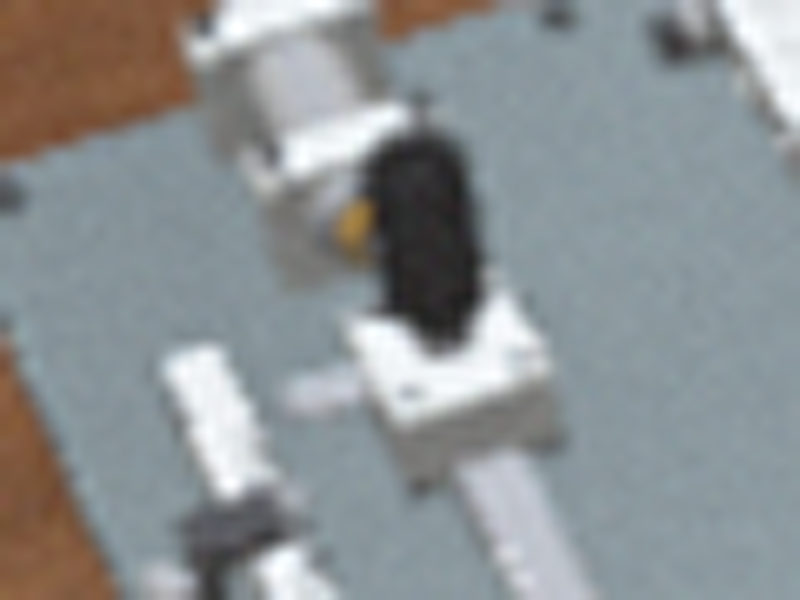

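>>> {"op": "play_rows", "data": {
  "rows": [
    [0.7, 0.13, 0.13, 0, 0.01],
    [0.7, 0.27, 0.27, 0, 0.02],
    [0.7, 0.4, 0.4, 0, 0.03],
    [0.7, 0.52, 0.52, 0, 0.04],
    [0.7, 0.65, 0.65, 0, 0.04]
  ]
}}

```text
t: 1.8
tcp_pos: [0.3161, -0.3799, 0.2142]
tcp_rot: [3.141, -0.0, 0.368]
contact_force: [0.5, -0.4, -0.3]
gripper_width: 0.697
```

>>> {"op": "play_rows", "data": {
  "rows": [
    [0.7, 0.15, 0.15, -0.05, 0],
    [0.7, 0.3, 0.3, -0.1, 0],
    [0.7, 0.45, 0.45, -0.2, 0],
    [0.7, 0.58, 0.585, -0.28, 0],
    [0.7, 0.58, 0.585, -0.28, 0]
  ]
}}

```text
t: 2.3
tcp_pos: [0.4827, -0.2118, 0.1349]
tcp_rot: [3.14, -0.001, 0.369]
contact_force: [0.2, -1.2, -0.8]
gripper_width: 0.697
```

>>> {"op": "play_rows", "data": {
  "rows": [
    [0.7, 0.027, 0.026, -0.1, 0],
    [0.7, 0.027, 0.026, -0.2, 0],
    [0.7, 0.027, 0.026, -0.2, 0]
  ]
}}

```text
t: 2.6
tcp_pos: [0.4883, -0.2021, 0.0715]
tcp_rot: [-3.137, 0.005, 0.37]
contact_force: [-1.2, -0.3, -0.2]
gripper_width: 0.701
```

```bash
python3 - <<'E'
from h import *
t=cap('top','top1.png'); s=cap('scene','scene1.png')
a=cv2.resize(t['color'][190:290,370:470,::-1],(400,400),interpolation=cv2.INTER_CUBIC)
b=cv2.resize(s['color'][170:270,340:440,::-1],(400,400),interpolation=cv2.INTER_CUBIC)
cv2.imwrite('pics/c1.png',np.hstack([a,b])); o=manip.get_obs(); print(o['tcp_pos'],o['tcp_rot'])
E
```

```text
[ 0.49084951 -0.20411347  0.07519391] [ 3.14031332e+00 -5.74083234e-04  3.68545997e-01]
```

View pics/c1.png

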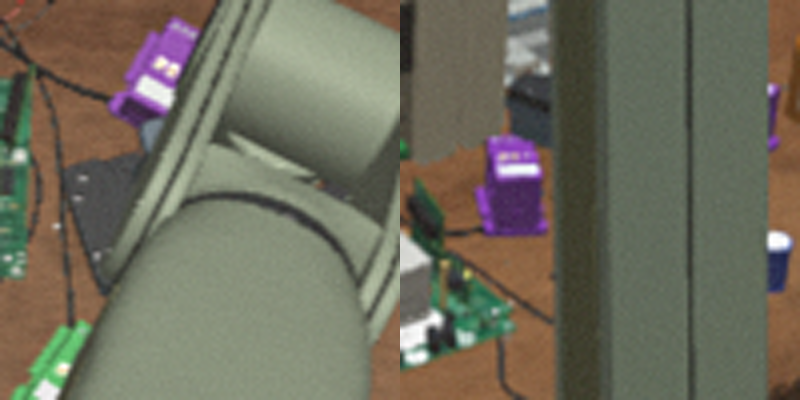

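The arm hides the module in both views, but the TCP sits at the measured pose, so I descend.

>>> {"op": "play_rows", "data": {
  "rows": [
    [0.7, 0, 0, -0.08, 0],
    [0.7, 0, 0, -0.15, 0],
    [0.7, 0, 0, -0.183, 0],
    [0.7, 0, 0, -0.183, 0]
  ]
}}

```text
t: 3.1
tcp_pos: [0.4908, -0.2046, 0.0206]
tcp_rot: [3.14, -0.001, 0.368]
contact_force: [-0.1, -0.4, 0.2]
gripper_width: 0.699
```

>>> {"op": "play_rows", "data": {
  "rows": [
    [0, 0, 0, 0, 0],
    [0, 0, 0, 0, 0],
    [0, 0, 0, 0, 0],
    [0, 0, 0, 0, 0],
    [0, 0, 0, 0, 0]
  ]
}}

```text
t: 3.6
tcp_pos: [0.4912, -0.2048, 0.0213]
tcp_rot: [3.139, -0.001, 0.368]
contact_force: [-0.2, -0.1, 5.3]
gripper_width: 0.393
```

>>> {"op": "play_rows", "data": {
  "rows": [
    [0, 0, 0, 0.1, 0],
    [0, 0, 0, 0.22, 0],
    [0, 0, 0, 0.35, 0],
    [0, 0, 0, 0.47, 0],
    [0, 0, 0, 0.47, 0]
  ]
}}

```text
t: 4.1
tcp_pos: [0.4941, -0.206, 0.1672]
tcp_rot: [3.132, -0.009, 0.368]
contact_force: [-0.0, -0.2, -1.8]
gripper_width: 0.396
```

>>> {"op": "play_rows", "data": {
  "rows": [
    [0, -0.02, 0.12, 0, -0.01],
    [0, -0.04, 0.27, 0, -0.03],
    [0, -0.07, 0.42, 0, -0.05],
    [0, -0.1, 0.57, 0, -0.07],
    [0, -0.12, 0.72, 0, -0.09]
  ]
}}

```text
t: 4.6
tcp_pos: [0.4561, 0.0116, 0.1657]
tcp_rot: [3.132, -0.006, 0.082]
contact_force: [0.9, -0.4, -2.0]
gripper_width: 0.393
```

>>> {"op": "play_rows", "data": {
  "rows": [
    [0, -0.03, 0.15, 0, -0.015],
    [0, -0.06, 0.32, 0, -0.032],
    [0, -0.09, 0.48, 0, -0.032],
    [0, -0.117, 0.64, 0, -0.032],
    [0, -0.117, 0.787, 0, -0.032]
  ]
}}

```text
t: 5.1
tcp_pos: [0.4186, 0.2492, 0.1642]
tcp_rot: [3.131, -0.003, -0.017]
contact_force: [0.7, -1.4, -1.6]
gripper_width: 0.392
```

>>> {"op": "play_rows", "data": {
  "rows": [
    [0, 0, 0.04, 0, 0],
    [0, 0, 0.04, 0, 0]
  ]
}}

```text
t: 5.3
tcp_pos: [0.4174, 0.2623, 0.1625]
tcp_rot: [3.129, 0.0, -0.014]
contact_force: [-0.4, -0.5, -2.3]
gripper_width: 0.397
```

```bash
python3 - <<'E'
from h import *
t=cap('top','top2.png'); s=cap('scene','scene2.png'); o=manip.get_obs(); print(o['tcp_pos'],o['tcp_rot'],o['t'],o['joint_pos'])
a=cv2.resize(t['color'][160:310,150:300,::-1],(400,400),interpolation=cv2.INTER_CUBIC)
b=cv2.resize(s['color'][200:350,160:310,::-1],(400,400),interpolation=cv2.INTER_CUBIC)
cv2.imwrite('pics/c2.png',np.hstack([a,b]))
E
```

```text
[0.41781934 0.26005265 0.16308553] [ 3.12844488e+00 -5.80863672e-04 -1.70506644e-02] 5.4 [ 0.54117843  0.23430923  1.8229097  -0.01291892  1.09087971  2.13503131]
```

View pics/c2.png

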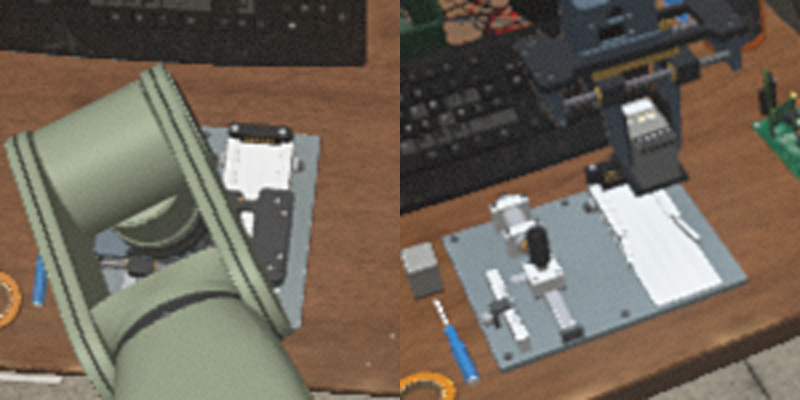

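>>> {"op": "play_rows", "data": {
  "rows": [
    [0, 0.01, -0.041, -0.1, 0],
    [0, 0.01, -0.041, -0.22, 0],
    [0, 0.01, -0.041, -0.34, 0],
    [0, 0.01, -0.041, -0.34, 0]
  ]
}}

```text
t: 5.8
tcp_pos: [0.4174, 0.2438, 0.0573]
tcp_rot: [3.122, 0.009, -0.02]
contact_force: [-0.7, -1.0, -1.9]
gripper_width: 0.393
```

```bash
python3 - <<'E'
from h import *
s=cap('scene','scene3.png'); o=manip.get_obs(); print(o['tcp_pos'],o['tcp_rot'],o['t'],o['contact_force'])
b=cv2.resize(s['color'][240:340,200:320,::-1],(720,600),interpolation=cv2.INTER_CUBIC)
cv2.imwrite('pics/c3.png',b)
E
```

```text
[0.41936286 0.24524629 0.05963877] [ 3.12513272  0.00442932 -0.019205  ] 5.85 [ 0.95418192 -1.16521658 -1.23858643]
```

View pics/c3.png

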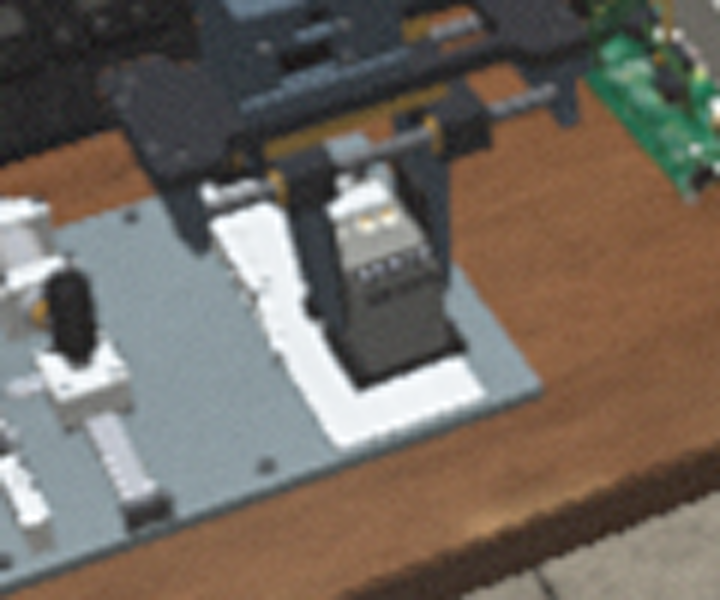

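```bash
python3 - <<'E'
from h import *
s=load('scene'); p=[.4785,.3087,-.018]
f=lambda u,v:((u+.5)/6-.5+200,(v+.5)/6-.5+240)
def inj(uv,z):
    w=pix2w(s,uv,z); return np.round(w,4),np.round(R.from_euler('z',-p[2]).apply(w-np.r_[p[:2],0]),4)
for q,z in [((362,389),.038),((467,347),.038),((341,446),.015),((487,391),.015)]: print(inj(f(*q),z))
E
```

```text
(array([0.3858, 0.267 , 0.038 ]), array([-0.0919, -0.0434,  0.038 ]))
(array([0.3874, 0.2191, 0.038 ]), array([-0.0895, -0.0912,  0.038 ]))
(array([0.3826, 0.2798, 0.015 ]), array([-0.0954, -0.0306,  0.015 ]))
(array([0.3823, 0.2139, 0.015 ]), array([-0.0945, -0.0965,  0.015 ]))
```

>>> {"op": "play_rows", "data": {
  "rows": [
    [0, 0.004, 0.01, -0.04, 0],
    [0, 0.004, 0.01, -0.065, 0],
    [0, 0.004, 0.01, -0.075, 0],
    [0, 0.004, 0.01, -0.075, 0],
    [0, 0.004, 0.01, -0.075, 0]
  ]
}}

```text
t: 6.35
tcp_pos: [0.4208, 0.2485, 0.0376]
tcp_rot: [3.126, 0.004, -0.019]
contact_force: [-1.2, 0.7, -0.7]
gripper_width: 0.393
```

>>> {"op": "play_rows", "data": {
  "rows": [
    [0, 0, 0, -0.004, 0],
    [0, 0.03, 0, -0.004, 0],
    [0, 0.06, -0.001, -0.004, 0],
    [0, 0.09, -0.002, -0.004, 0],
    [0, 0.12, -0.002, -0.004, 0]
  ]
}}

```text
t: 6.85
tcp_pos: [0.4576, 0.2477, 0.0367]
tcp_rot: [3.125, 0.004, -0.019]
contact_force: [-3.4, -0.8, 4.0]
gripper_width: 0.39
```

>>> {"op": "play_rows", "data": {
  "rows": [
    [0, 0.03, -0.001, 0, 0],
    [0, 0.06, -0.002, 0, 0],
    [0, 0.09, -0.002, 0, 0],
    [0, 0.12, -0.003, 0, 0]
  ]
}}

```text
t: 7.25
tcp_pos: [0.4945, 0.2468, 0.0367]
tcp_rot: [3.125, 0.004, -0.019]
contact_force: [-1.2, -0.6, 2.0]
gripper_width: 0.397
```

```bash
python3 - <<'E'
from h import *
s=cap('scene','scene4.png'); o=manip.get_obs(); print(o['tcp_pos'],o['tcp_rot'],o['t'],o['contact_force'])
b=cv2.resize(s['color'][230:330,200:320,::-1],(720,600),interpolation=cv2.INTER_CUBIC)
cv2.imwrite('pics/c4.png',b)
E
```

```text
[0.49640703 0.2470436  0.03679942] [ 3.12617183e+00  1.21245248e-03 -1.94505271e-02] 7.3 [ 2.54504104 -0.19616413 -1.26601139]
```

View pics/c4.png

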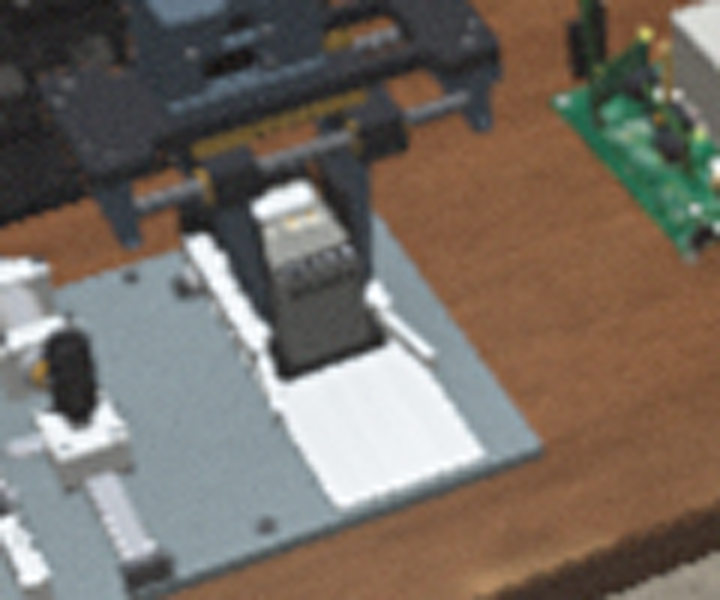

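>>> {"op": "play_rows", "data": {
  "rows": [
    [0, 0.02, 0, 0, 0],
    [0, 0.04, -0.001, 0, 0],
    [0, 0.06, -0.001, 0, 0],
    [0, 0.08, -0.002, 0, 0]
  ]
}}

```text
t: 7.7
tcp_pos: [0.5167, 0.2456, 0.0369]
tcp_rot: [3.124, 0.01, -0.02]
contact_force: [-8.7, -1.8, 7.9]
gripper_width: 0.391
```

>>> {"op": "play_rows", "data": {
  "rows": [
    [0, 0.015, 0, 0, 0],
    [0, 0.025, 0, 0, 0],
    [0, 0.035, -0.001, 0, 0],
    [0, 0.035, -0.001, 0, 0]
  ]
}}

```text
t: 8.1
tcp_pos: [0.5286, 0.2454, 0.0369]
tcp_rot: [3.124, 0.007, -0.02]
contact_force: [0.9, -1.0, 0.3]
gripper_width: 0.393
```

>>> {"op": "play_rows", "data": {
  "rows": [
    [0, 0.006, 0, 0, 0],
    [0, 0.009, 0, 0, 0],
    [0, 0.009, 0, 0, 0]
  ]
}}

```text
t: 8.4
tcp_pos: [0.5299, 0.2455, 0.0369]
tcp_rot: [3.124, 0.011, -0.021]
contact_force: [-5.3, 1.1, 4.7]
gripper_width: 0.393
```

>>> {"op": "play_rows", "data": {
  "rows": [
    [0, 0.008, 0, 0, 0],
    [0, 0.015, 0, 0, 0],
    [0, 0.015, 0, 0, 0]
  ]
}}

```text
t: 8.7
tcp_pos: [0.53, 0.2455, 0.0371]
tcp_rot: [3.123, 0.02, -0.022]
contact_force: [-12.3, 1.0, 10.9]
gripper_width: 0.396
```

>>> {"op": "play_rows", "data": {
  "rows": [
    [0.6, 0, 0, 0, 0],
    [0.6, 0, 0, 0, 0],
    [0.6, 0, 0, 0, 0]
  ]
}}

```text
t: 9.0
tcp_pos: [0.5306, 0.2456, 0.0371]
tcp_rot: [3.123, 0.019, -0.022]
contact_force: [0.4, -1.0, 0.6]
gripper_width: 0.593
```

>>> {"op": "play_rows", "data": {
  "rows": [
    [0.6, 0, 0, 0.1, 0],
    [0.6, 0, 0, 0.22, 0],
    [0.6, 0, 0, 0.34, 0],
    [0.6, 0, 0, 0.4, 0],
    [0.6, -0.1, 0.1, 0.4, 0]
  ]
}}

```text
t: 9.5
tcp_pos: [0.5057, 0.2747, 0.1604]
tcp_rot: [3.126, 0.009, -0.027]
contact_force: [-0.6, 1.0, -1.3]
gripper_width: 0.601
```

```bash
python3 - <<'E'
from h import *
s=cap('scene','scene5.png'); t=cap('top','top5.png'); o=manip.get_obs(); print(o['tcp_pos'],o['tcp_rot'],o['t'],o['contact_force'])
b=cv2.resize(s['color'][230:330,180:300,::-1],(480,400),interpolation=cv2.INTER_CUBIC)
a=cv2.resize(t['color'][190:290,200:280,::-1],(320,400),interpolation=cv2.INTER_CUBIC)
cv2.imwrite('pics/c5.png',np.hstack([b,a]))
E
```

```text
[0.49890148 0.27767888 0.15778026] [ 3.12538223  0.01889697 -0.01995649] 9.6 [-0.49245423 -0.49497149 -0.3453642 ]
```

View pics/c5.png

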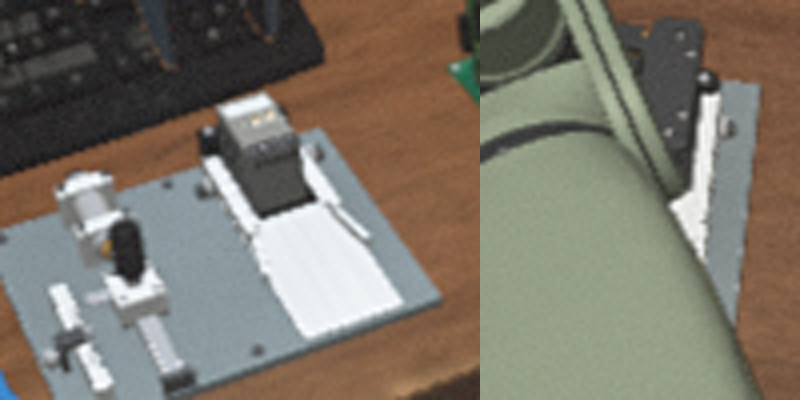

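```bash
python3 - <<'E'
from h import *
s=load('scene'); p=[.4785,.3087,-.018]
b=cv2.resize(s['color'][240:300,220:300,::-1],(800,600),interpolation=cv2.INTER_CUBIC)
Rz=R.from_euler('z',p[2]).as_matrix()
def J(x,y,z): return ((w2pix(s,Rz@np.array([x,y,z])+np.r_[p[:2],0])-(220,240)+.5)*10-.5).round().astype(int)
for hx,col in [(.052,(0,0,255))]:
  for lx,ly,z in [(.032,.025,.015),(.032,.018,.069)]:
    cv2.polylines(b,[np.array([J(hx+a*lx,-.062+c*ly,z) for a,c in [(1,1),(1,-1),(-1,-1),(-1,1)]])],True,col,1)
cv2.imwrite('pics/c6.png',b)
M=rect(.032,.018)
w=Rz@np.array([.052,-.062,0])+np.r_[p[:2],0]
pp,e,n=fit([(s,gray(s),M,.069)],[w[0],w[1],-.018]); print(pp,e,n, R.from_euler('z',.018).apply(np.r_[pp[:2]-p[:2],0]))
E
```

```text
[ 0.53468827  0.24691642 -0.02807193] 0.6263662248249534 100 [ 0.05729121 -0.06076224  0.        ]
```

View pics/c6.png

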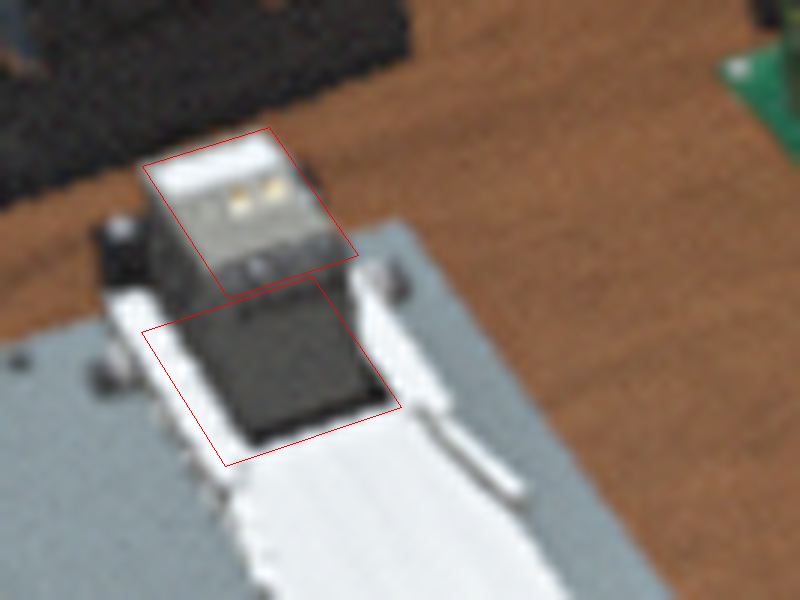

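```bash
python3 - <<'E'
from h import *
s=load('scene'); p=[.4785,.3087,-.018]
f=lambda u,v:((u+.5)/10-.5+220,(v+.5)/10-.5+240)
for nm,q,z in [('tail L',(258,447),.015),('tail R',(397,402),.015),('R wall start',(448,408),.027),('R wall base',(420,415),.015),('L wall start',(228,478),.027),('hdr bolt top L',(120,222),.04),('plungerL',(105,375),.02),('plungerR',(395,285),.02)]:
    print(nm,np.round(R.from_euler('z',.018).apply(pix2w(s,f(*q),z)-np.r_[p[:2],0]),4))
E
```

```text
tail L [ 0.023  -0.0475  0.015 ]
tail R [ 0.0223 -0.0868  0.015 ]
R wall start [-0.0003 -0.093   0.027 ]
R wall base [ 0.0143 -0.0901  0.015 ]
L wall start [ 0.0014 -0.0322  0.027 ]
hdr bolt top L [ 0.1011 -0.0404  0.04  ]
plungerL [ 0.0651 -0.0207  0.02  ]
plungerR [ 0.0631 -0.1036  0.02  ]
```

>>> {"op": "play_rows", "data": {
  "rows": [
    [0.42, -0.05, 0.1, -0.03, 0],
    [0.42, -0.1, 0.2, -0.06, 0],
    [0.42, -0.13, 0.277, -0.1, 0],
    [0.42, -0.13, 0.277, -0.15, 0],
    [0.42, -0.13, 0.277, -0.15, 0]
  ]
}}

```text
t: 10.1
tcp_pos: [0.4588, 0.3603, 0.1104]
tcp_rot: [3.122, 0.022, -0.019]
contact_force: [0.9, -0.2, -0.2]
gripper_width: 0.419
```

```bash
python3 - <<'E'
from h import *
s=cap('scene','scene6.png'); t=cap('top','top6.png'); o=manip.get_obs(); print(o['tcp_pos'],o['tcp_rot'],o['t'],o['contact_force'],o['joint_pos'],o['gripper_width'])
b=cv2.resize(s['color'][220:320,150:270,::-1],(480,400),interpolation=cv2.INTER_CUBIC)
a=cv2.resize(t['color'][190:290,180:260,::-1],(320,400),interpolation=cv2.INTER_CUBIC)
cv2.imwrite('pics/c7.png',np.hstack([b,a]))
E
```

```text
[0.46029493 0.36041507 0.11254744] [ 3.12472397  0.01915827 -0.02024401] 10.2 [0.25112239 0.33556546 1.11992789] [ 6.45446925e-01  4.26709636e-01  1.66943907e+00 -1.63692415e-03
  1.07092967e+00  2.23712857e+00] 0.4172975580417196
```

View pics/c7.png

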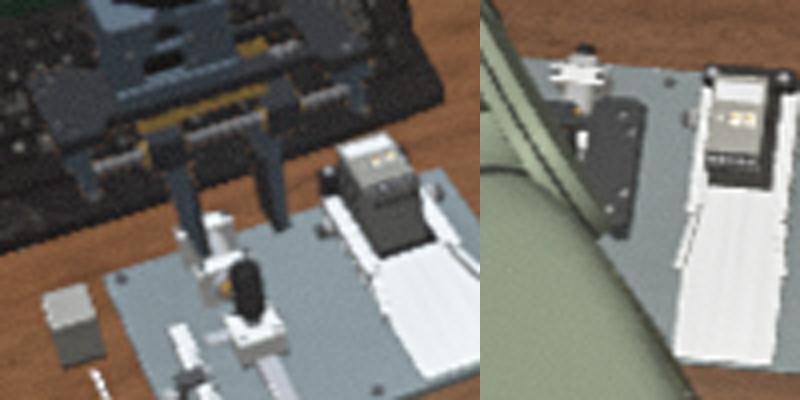

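```bash
python3 - <<'E'
from h import *
t=load('top')
f=lambda u,v:((u-480+.5)/4-.5+180,(v+.5)/4-.5+190)
for nm,q,z in [('tail foot',(740,188),.018),('mouth R',(783,205),.027),('hdr far',(745,70),.04)]:
    print(nm,np.round(R.from_euler('z',.018).apply(pix2w(t,f(*q),z)-np.r_[.4785,.3087,0]),4))
cv2.imwrite('pics/c8.png',cv2.resize(t['color'][200:245,225:285,::-1],(800,600),interpolation=cv2.INTER_CUBIC))
E
```

```text
tail foot [ 0.0198 -0.0615  0.018 ]
mouth R [ 0.0087 -0.0928  0.027 ]
hdr far [ 0.0957 -0.0592  0.04  ]
```

View pics/c8.png

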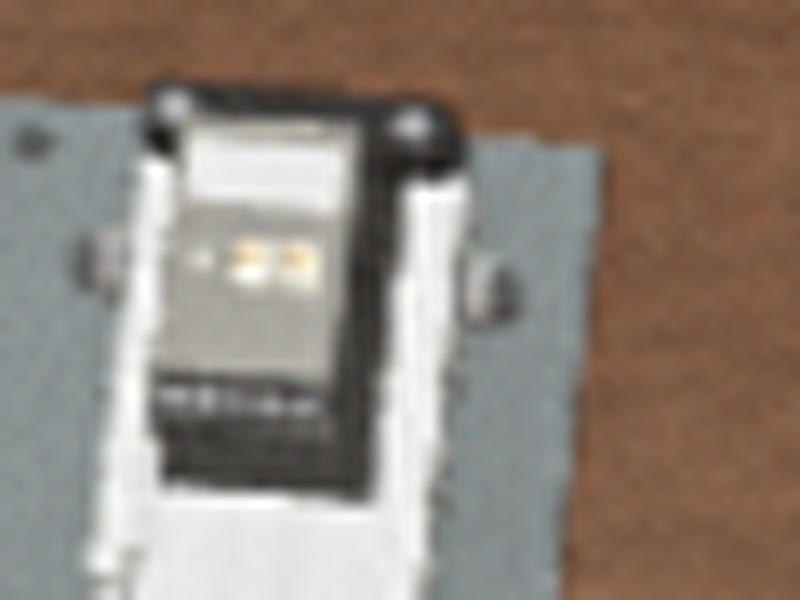

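>>> {"op": "play_rows", "data": {
  "rows": [
    [0.42, 0, 0.003, -0.06, 0],
    [0.42, 0, 0.003, -0.12, 0],
    [0.42, 0, 0.003, -0.18, 0],
    [0.42, 0, 0.003, -0.205, 0],
    [0.42, 0, 0.003, -0.205, 0]
  ]
}}

```text
t: 10.7
tcp_pos: [0.4605, 0.3607, 0.0507]
tcp_rot: [3.124, 0.02, -0.021]
contact_force: [0.5, -0.3, 0.0]
gripper_width: 0.422
```

Both views put the module home: its tail is at jig x of about 0.020 and the nose is at the header. Next I close on the knob.

>>> {"op": "play_rows", "data": {
  "rows": [
    [0, 0, 0, 0, 0],
    [0, 0, 0, 0, 0],
    [0, 0, 0, 0, 0],
    [0, 0, 0, 0, 0]
  ]
}}

```text
t: 11.1
tcp_pos: [0.4612, 0.3602, 0.0517]
tcp_rot: [3.124, 0.018, -0.021]
contact_force: [0.5, -4.6, 4.6]
gripper_width: 0.207
```

```bash
python3 - <<'E'
from h import *
t=load('top');s=load('scene')
def ray(c,uv):
    a=pix2w(c,uv,0.);b=pix2w(c,uv,.1); return a,(b-a)/.1
def tri(ut,us):
    a,d=ray(t,ut);b,e=ray(s,us)
    A=np.array([[1,0,-d[0]],[0,1,-d[1]],[1,0,-e[0]],[0,1,-e[1]]]);y=np.r_[a[:2],b[:2]]
    x,r,_,_=np.linalg.lstsq(A,y,rcond=None); return x,np.round(A@x-y,4)
ft=lambda u,v:((u+.5)/13.333-.5+165,(v+.5)/13.333-.5+225)
fs=lambda u,v:((u+.5)/13.333-.5+180,(v+.5)/13.333-.5+275)
J=lambda w:np.round(R.from_euler('z',.018).apply(w-np.r_[.4785,.3087,0]),4)
for nm,a,b in [('ptr tip',(312,280),(285,398)),('ptr mid root',(372,285),(358,385)),('clamp top ctr',(205,395),(240,520)),('bolt',(142,398),(165,585)),('scale far end',(282,140),(193,352)),('tray corner NE',(548,210),(495,290)),('block SW',(385,365),(408,422)),('block SE',(535,380),(548,365))]:
    x,r=tri(ft(*a),fs(*b)); print(nm,J(x),r)
E
```

```text
ptr tip [-0.0206  0.0824  0.0367] [ 0.0003  0.0005 -0.0003 -0.0005]
ptr mid root [-0.0206  0.07    0.0344] [-0.0002 -0.0004  0.0002  0.0004]
clamp top ctr [-0.0455  0.0998  0.035 ] [-0.0002 -0.0005  0.0002  0.0005]
bolt [-0.0455  0.1149  0.026 ] [-0.0001 -0.0003  0.0001  0.0003]
scale far end [0.0082 0.0933 0.0299] [-0.0001 -0.0003  0.0001  0.0003]
tray corner NE [-0.0016  0.0383  0.0291] [-0.0003 -0.0006  0.0003  0.0006]
block SW [-0.0366  0.0651  0.036 ] [-0.0001 -0.0002  0.0001  0.0002]
block SE [-0.0365  0.0364  0.0373] [ 0.0007  0.0013 -0.0007 -0.0013]
```

>>> {"op": "play_rows", "data": {
  "rows": [
    [0, -0.02, 0, 0, 0],
    [0, -0.04, 0, 0, 0],
    [0, -0.06, 0.001, 0, 0],
    [0, -0.075, 0.001, 0, 0],
    [0, -0.075, 0.001, 0, 0]
  ]
}}

```text
t: 11.6
tcp_pos: [0.4387, 0.3607, 0.0518]
tcp_rot: [3.124, 0.017, -0.02]
contact_force: [5.3, -2.0, -2.0]
gripper_width: 0.211
```

```bash
python3 - <<'E'
from h import *
s=cap('scene','scene7.png'); t=cap('top','top7.png'); o=manip.get_obs(); print(o['tcp_pos'],o['tcp_rot'],o['t'],o['contact_force'],o['gripper_width'])
b=cv2.resize(s['color'][275:320,180:240,::-1],(800,600),interpolation=cv2.INTER_CUBIC)
a=cv2.resize(t['color'][190:290,150:260,::-1],(770,600),interpolation=cv2.INTER_CUBIC)
cv2.imwrite('pics/c9s.png',b);cv2.imwrite('pics/c9t.png',a)
E
```

```text
[0.43905712 0.3606231  0.05180365] [ 3.12391993  0.01663255 -0.01979335] 11.7 [ 4.7971785  -2.82627717 -1.97306834] 0.2087757314845569
```

View pics/c9s.png

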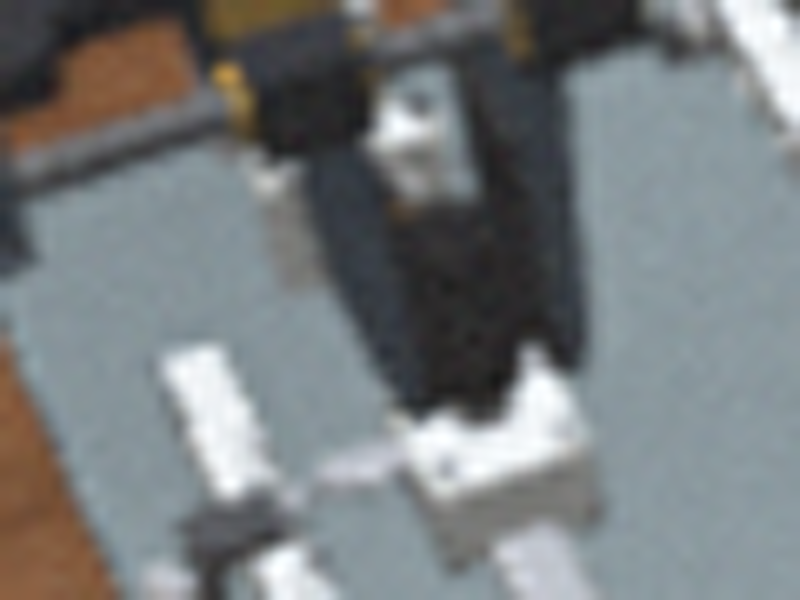

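View pics/c9t.png

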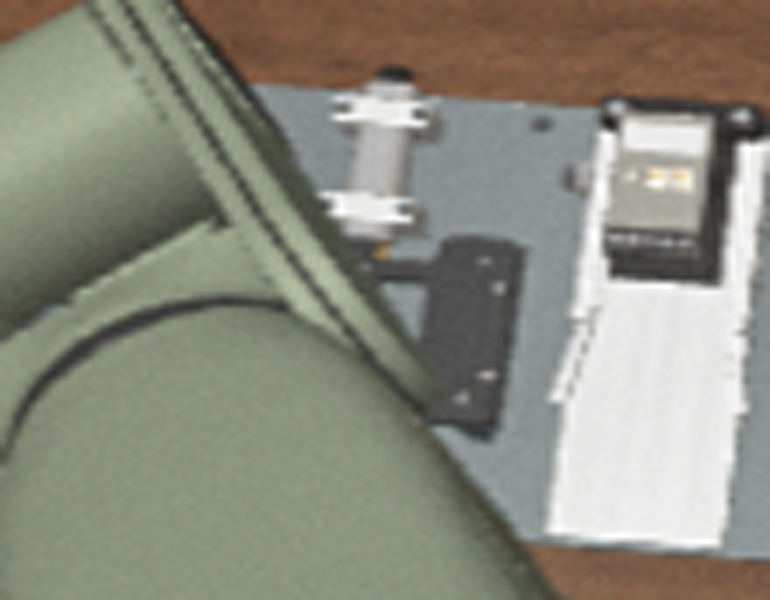

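```bash
python3 - <<'E'
from h import *
s=load('scene'); Rz=R.from_euler('z',-.018).as_matrix()
k=20; u0,v0=190,300
b=cv2.resize(s['color'][v0:v0+25,u0:u0+35,::-1],None,fx=k,fy=k,interpolation=cv2.INTER_CUBIC)
q=lambda x,y,z:((w2pix(s,Rz@np.array([x,y,z])+np.r_[.4785,.3087,0])-(u0,v0)+.5)*k-.5)
for x,col in [(-.0385,(0,255,0)),(-.0415,(0,255,255)),(-.0445,(0,0,255)),(-.0475,(255,0,0))]:
    cv2.line(b,q(x,.115,.035).astype(int),q(x,.06,.035).astype(int),col,1)
cv2.imwrite('pics/c10.png',b); print(b.shape)
E
```

```text
(500, 700, 3)
```

View pics/c10.png

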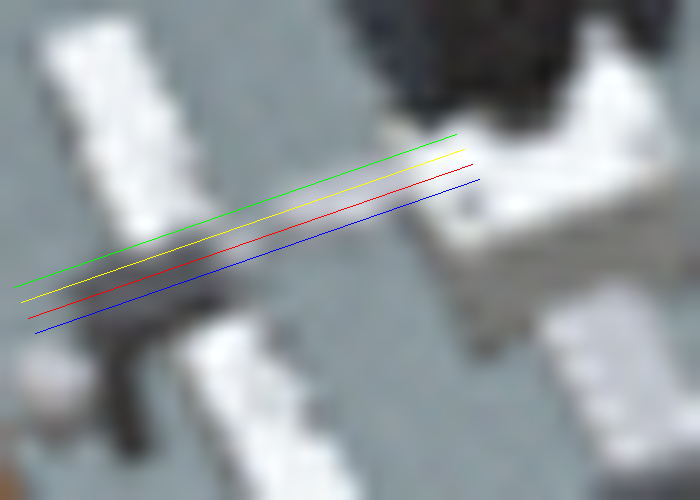

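>>> {"op": "play_rows", "data": {
  "rows": [
    [0, -0.004, 0, 0, 0],
    [0, -0.009, 0, 0, 0],
    [0, -0.009, 0, 0, 0],
    [0, -0.009, 0, 0, 0]
  ]
}}

```text
t: 12.1
tcp_pos: [0.437, 0.3607, 0.0518]
tcp_rot: [3.124, 0.015, -0.019]
contact_force: [4.2, -2.5, -2.9]
gripper_width: 0.214
```

```bash
python3 - <<'E'
from h import *
s=cap('scene','scene8.png'); o=manip.get_obs(); print(o['tcp_pos'],o['tcp_rot'],o['t'],o['contact_force'],o['gripper_width'],o['qvel'])
Rz=R.from_euler('z',-.018).as_matrix()
k=20; u0,v0=190,300
b=cv2.resize(s['color'][v0:v0+25,u0:u0+35,::-1],None,fx=k,fy=k,interpolation=cv2.INTER_CUBIC)
q=lambda x,y,z:((w2pix(s,Rz@np.array([x,y,z])+np.r_[.4785,.3087,0])-(u0,v0)+.5)*k-.5)
for x,col in [(-.0420,(0,255,255)),(-.0480,(255,0,0))]:
    cv2.line(b,q(x,.115,.035).astype(int),q(x,.06,.035).astype(int),col,1)
cv2.imwrite('pics/c11.png',b)
# profiles across x (jig) at several y
g=s['color'].astype(float).mean(2)
for y in (.066,.069,.072,.075,.078,.081,.084,.087,.090):
    xs=np.arange(-.056,-.033,.001); P=np.array([w2pix(s,Rz@np.array([x,y,.035])+np.r_[.4785,.3087,0]) for x in xs])
    v=map_coordinates(g,[P[:,1],P[:,0]],order=1); print(y,v.astype(int))
E
```

```text
[0.43699311 0.36067096 0.05180969] [ 3.12413919  0.01486714 -0.01921502] 12.15 [ 5.17523472 -3.96783752 -2.44544913] 0.21153969930033217 [-2.13817584e-03  4.31186182e-05 -1.06425192e-03  2.00239493e-03
 -1.11840000e-03 -1.63196672e-03]
0.066 [189 197 203 202 203 206 210 211 213 217 221 220 220 221 220 210 200 192
 181 165 152 142 135]
0.069 [122 124 128 131 138 147 155 161 165 175 184 192 197 198 196 192 183 173
 162 151 144 142 141]
0.072 [137 136 138 141 146 151 162 174 184 195 198 199 199 198 195 189 182 173
 162 154 148 145 146]
0.075 [143 143 142 143 147 151 158 167 178 188 196 200 196 191 188 184 175 165
 154 145 144 144 144]
0.078 [143 143 144 145 147 152 161 172 183 191 195 198 199 199 195 192 189 181
 171 162 152 147 146]
0.081 [144 142 140 141 141 141 141 149 158 167 176 179 181 182 184 178 171 164
 158 153 150 148 146]
0.084 [148 146 145 144 143 144 144 145 147 150 154 156 158 157 156 154 151 149
 148 147 147 147 147]
0.087 [145 143 140 138 138 138 138 140 145 150 156 160 162 164 163 158 153 147
 145 145 145 144 144]
0.09 [145 139 133 126 126 129 133 137 143 151 158 166 166 164 161 161 161 164
 170 179 176 169 163]
```

View pics/c11.png

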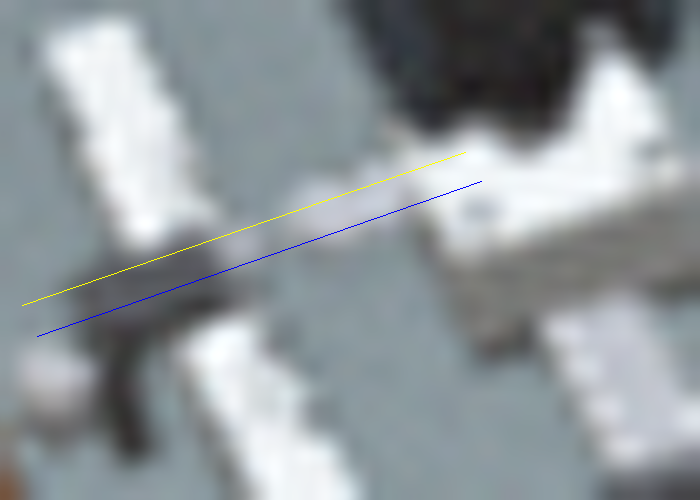

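>>> {"op": "play_rows", "data": {
  "rows": [
    [0, 0, 0, 0, 0],
    [0, 0, 0, 0, 0],
    [0, 0, 0, 0, 0],
    [0, 0, 0, 0, 0],
    [0, 0, 0, 0, 0]
  ]
}}

```text
t: 12.65
tcp_pos: [0.4377, 0.3607, 0.0518]
tcp_rot: [3.124, 0.013, -0.019]
contact_force: [5.1, -2.4, -2.0]
gripper_width: 0.211
```

```bash
python3 - <<'E'
from h import *
s=cap('scene','scene9.png'); o=manip.get_obs(); print(o['tcp_pos'],o['t'],o['contact_force'],o['gripper_width'])
Rz=R.from_euler('z',-.018).as_matrix()
g=s['color'].astype(float).mean(2)
def cen(y,z=.035):
    xs=np.arange(-.058,-.031,.0005); P=np.array([w2pix(s,Rz@np.array([x,y,z])+np.r_[.4785,.3087,0]) for x in xs])
    v=map_coordinates(g,[P[:,1],P[:,0]],order=1)-150; v[v<6]=0; return round((v@xs)/v.sum(),4)
for y in (.072,.075,.078,.080,.086,.087,.088): print(y,cen(y))
b=cv2.resize(s['color'][230:330,170:300,::-1],(780,600),interpolation=cv2.INTER_CUBIC); cv2.imwrite('pics/c12.png',b)
E
```

```text
[0.43762574 0.36068582 0.05182744] 12.7 [ 4.01129361 -2.7189331  -3.57568199] 0.21133746245791268
0.072 -0.0438
0.075 -0.0433
0.078 -0.043
0.08 -0.043
0.086 -0.0427
0.087 -0.043
0.088 -0.044
```

View pics/c12.png

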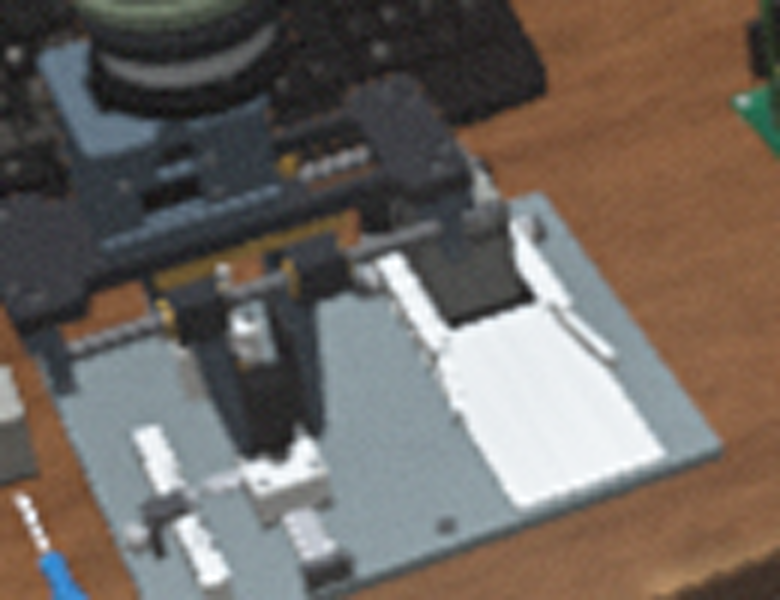

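>>> {"op": "play_rows", "data": {
  "rows": [
    [0, -0.003, 0, 0, 0],
    [0, -0.003, 0, 0, 0],
    [0, -0.003, 0, 0, 0],
    [0, -0.003, 0, 0, 0],
    [0, -0.003, 0, 0, 0]
  ]
}}

```text
t: 13.2
tcp_pos: [0.4374, 0.3607, 0.0518]
tcp_rot: [3.124, 0.011, -0.018]
contact_force: [5.8, -2.8, -3.1]
gripper_width: 0.212
```

```bash
python3 - <<'E'
from h import *
s=cap('scene','scene10.png'); t=cap('top','top10.png'); o=manip.get_obs(); print(o['tcp_pos'],o['t'],o['contact_force'],o['gripper_width'])
Rz=R.from_euler('z',-.018).as_matrix()
g=s['color'].astype(float).mean(2)
def cen(y,z=.035):
    xs=np.arange(-.058,-.031,.0005); P=np.array([w2pix(s,Rz@np.array([x,y,z])+np.r_[.4785,.3087,0]) for x in xs])
    v=map_coordinates(g,[P[:,1],P[:,0]],order=1)-150; v[v<6]=0; return round((v@xs)/v.sum(),4)
for y in (.072,.075,.078,.080,.086,.087,.088): print(y,cen(y))
print(manip.sign_off())
E
```

```text
[0.43745128 0.36068192 0.05181553] 13.3 [ 5.61914163 -2.84056472 -2.08356675] 0.21064569662590368
0.072 -0.0441
0.075 -0.0435
0.078 -0.0433
0.08 -0.0432
0.086 nan
0.087 -0.0432
0.088 -0.0439
the job is handed in; nothing more can be done
None<stdin>:7: RuntimeWarning: invalid value encountered in scalar divide
```

The module is on its rail and released. The knob is held about 24 mm out, and the job was handed in at t = 13.3 s with no verdict reported.

**Module:** I set it on the rail, slid it under the lips and pushed until it stalled at TCP x = 0.530 with 12 N, then let go. After release the top view put its tail at jig x of about 0.020 m, which matches my estimate of home. The scene view read 2 to 3 mm further in, in line with that camera's offset there. In the last scene picture the gripper hid the nose end, so that end rests on the earlier views.

**Slide:** The last scene picture has the slide pointer at jig x = -0.0433 m and the index pointer at -0.0432 m, with about 6 N of pull at the wrist. The first two-camera estimate suggested roughly 1 mm more pull, still within the 3 mm tolerance. The arm hid the pointers in the top view, so only the scene camera checked the final alignment. In that last check, one of the three sample lines across the index pointer gave no value.

I saw nothing else on the bench disturbed in the pictures I viewed, but I did not measure the bystanders.

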